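# Hold a coated slide flush on the tilted vacuum chuck

### The job

Pick up the rectangular coated slide from its white rest, tilt it to match the sloped face of the tilting stage's vacuum chuck, and lay it flush on that face: long side running up the slope, centred across the narrow chuck, lower short edge against the two stop pins. Finish while still gripping it and pressing it lightly onto the face (about 5 N) for the vacuum to be switched on; do not let go. Never press hard (the coating cracks), do not shift the stage's tilt, and leave the other things on the bench where they are.

Things in the scene. Friction and masses are not known exactly. Their poses are not given: they have to be found in the camera images.
- slide_mid (a point): Centre of the rectangular slide: loose dark-grey metal-coated glass plate, 90 x 60 x 6 mm, about 85 g, lying flat at the start on one of two identical white rests. x along its 90 mm length, y across its 60 mm width, z through its thickness; either face and either end may go on the chuck. The fingers take it across its width, by the two long edges.
- chuck_face (a point): Centre of the slide's place on the flat steel chuck face. z: outward normal, x: up the slope (away from the robot), y: level, across the chuck. Tilt (11 to 32 degrees) and yaw differ each time; the tilt is clamped. The face is 36 mm wide, narrower than the slide, which overhangs 12 mm each side, so the fingers pass beside the chuck; it runs from x = -55 to 43 mm.
- stops (a point): Midway between the two stop pins at the lower end of the chuck face, on the face, same axes as the face. Steel pins of 6 mm diameter, 5 mm proud of the face, 22 mm apart across the chuck, 48 mm down the slope from the face centre: a slide resting on them has its centre at the face centre.
- tilt_stage: Fixed base of the tilting stage; origin under its centre, foot 150 x 130 x 12 mm. The chuck pivots on a level axis along y, 75 mm above the bench, 36 mm straight behind the face centre. Two cheeks at y = +-38 mm, 8 mm thick, a clamp knob outside one and a drive housing outside the other end at y = +-62 mm; all stay at least 18 mm below the plane of the face.
- rest_a: White rest that carries the slide: block 66 x 32 mm, top 45 mm above the bench, on a foot 90 x 56 x 8 mm, bolted down; origin under its centre, x along its length. The slide overhangs it by about 14 mm at each long edge, so the fingers pass beside the block.
- rest_b: The other, identical white rest; it carries the round disc. The two rests swap places from time to time.
- disc_center (a point): Centre of the round substrate on the other rest, the same grey material, 60 mm diameter, 6 mm thick; leave it alone.
- bottle: Amber bottle, 60 mm diameter, 130 mm high, standing; origin under its centre; leave it alone.
- dish: Shallow steel dish, 90 mm diameter, 18 mm high; leave it alone.
- tweezers: Steel wafer tweezers lying flat, 125 mm long along x; leave them alone.
- driver: Black-handled screwdriver lying along its x, 160 mm long; leave it alone.
- post: Small steel post, 56 mm high on a 25 mm foot, standing; leave it alone.
- spare_knob: Black clamp knob, 32 mm diameter, 18 mm high, lying flat; leave it alone.

How it is judged:
By the outcome, as a careful person would: the job done as asked, in the order asked, and still so for the second after the job is handed in, while the arm keeps its last pose, push and grip.
It also fails if it takes over 35 s, if anything falls off the work surface, if the arm or the gripper's body presses on something with over 40 N, if the wrist force passes 120 N, or if a joint passes its speed limit or range.

### The arm

A 6-joint arm with a two-finger parallel gripper is mounted at the origin on the work surface. World frame = base frame: x ahead of the robot, y to its left, z up, the work surface at z = 0. Lengths are in mm, angles in rad, forces in N, time in s.
With the tool pointing down it reaches from about 350 to 975 mm from the base axis. Payload 7.1 kg.
Tool frame: the origin (TCP) lies at the very end of the fingers, on their centre line; the grasp point (between the pads) lies 19 mm behind it (ctrl.tcp_to_grasp is the distance from the TCP to the grasp point, in mm); z points along the fingers, x is the direction in which the jaws open and shut, and the axes are right-handed (so a half turn about z gives the same grasp; the last joint's range is limited). The gripper opens to 88 mm and grips with 3 to 60 N. Pads are 20 mm wide; open, the fingers measure 115 mm over their backs; the gripper's body (75 mm by 178 mm) begins 61 mm behind the grasp point.
Start: joints at [-1.178, 0.423, 1.63, -0, 1.089, -0.019], TCP at [250.177, -572.727, 188.075] pointing down, gripper open.
Joint ranges: [-3, 3], [-0.9, 2.11], [0.09, 2.58], [-1.31, 4.45], [0.11, 2.69], [-2.54, 2.54]. Speed limits (rad/s): [2.39, 2.39, 3.01, 3.14, 3.14, 3.14].

### API

Orientations are given as a rotation vector (axis times angle).
In Python, from workcell import get_obs, viewer, ctrl, masks_of gives the robot as it stands. The module is installed in compiled form; this text tells all that it offers.
- The arm moves only by the shell command python3 -m inch 'ROWS'. ROWS is JSON, a list of rows, each an object of numbers: "tx", "ty", "tz": the shift along the tool's x, y, z in cm; "ax", "ay", "az": the turn, a rotation vector about the tool's x, y, z in degrees; "jaw": the opening, from 0 (shut) to 1 (fully open). In form: [{"tx": .., "ty": .., "tz": .., "ax": .., "ay": .., "az": .., "jaw": ..}, ...]. A call has 1 to 12 rows; each row shifts and turns the commanded pose from where the row before left it, along the tool's axes as they then stand; what a row does not reach is not made up. A row lasts 1/8 s, in which the tool goes at most 62.5 mm and 10.7 degrees, less where a joint would pass 70% of its speed; a pose out of reach is approached as far as the arm can. A call is refused whole if a number of a shift passes 6.25 or a number of a turn 10.7, either way. A call with a gripper value outside its range is refused whole. The fingers move at their own pace and stop on an object; the grip force is fixed at half the most. Time passes only in rows, so rows that do not move let the fingers close. It gives the time, the measured TCP pose, the force and the opening at its end, in the units of the state.
- get_obs(): the state, without advancing time (a new reading comes with each control period).
- viewer.get_image(name): name is "side" or "top"; returns (picture, depth): 384x512x3 uint8, red, green, blue; 384x512 float32, mm along the optical axis (not along the pixel's ray), 0 where there is no reading.
- viewer.get_calibration(name): a dict with "fx", "fy", "cx", "cy" (pixels), "rvec" (rotation vector, rad) and "tvec" (3), from world to camera coordinates, as OpenCV has them. Camera axes: x right, y down, z forward; pixel columns grow to the right and rows downward; lengths in mm; the calibration is good to about 2 mm. A picture is of the moment at which its call begins. get_calibration takes no time and is no camera call.
- ctrl.close_job(): hands the job in, once; it reports no verdict.
Trained networks look in the newest picture that a camera, given by its name, has taken for a name from the list of things; names that differ only in an ending like _2 or _b are one class to them, and where a whole thing is asked for, a point or a joint stands for the part that bears it (a point fixed in the world has none). Each returns a list of dicts, best first, with "score" (0 to 1); they miss things now and then, are a little off and sometimes report something else, mostly with a low value. They report only what shows in the picture. A call takes as long as a camera call.
- masks_of(camera, thing): "pixels" (384x512 bool, what is visible of it) and "location" ([column, row] in pixels, amid what is visible of it).
The state is a dict: "t": time; "qpos": joint angles; "qvel": joint speeds; "joint_torque": joint torques, N m; "ee_pos": TCP position; "orientation": TCP orientation; "ft_force": force on the tool from outside, world axes, zero at the start; "moment": the same for the moment, N m; "width": finger opening in mm.
Only numpy, scipy, OpenCV 4.12 (cv2) and the standard library are available. Lean on these libraries where they do the work, as an engineer would, in place of code of your own. Each camera call takes 0.05 s, during which the arm holds its last target. There are 200 camera calls.

## Working session

There is one attempt and no reset: what is moved stays moved. The work goes in short steps, Python scripts to look and compute and a shell command to move; the robot and the scene stay as the last step left them, time stands still between calls to the robot, and variables do not carry over. Pictures are saved under pics/ and viewed, about 8 in all and at most 12, crops included, and the job is handed in when it is done.

```bash
mkdir -p pics; cat > h.py <<'E'
import numpy as np, cv2
from scipy.spatial.transform import Rotation as R
from workcell import get_obs, viewer, ctrl, masks_of
def cloud(name):
    im,d=viewer.get_image(name); c=viewer.get_calibration(name)
    v,u=np.mgrid[0:384,0:512]
    P=np.stack([(u-c['cx'])/c['fx']*d,(v-c['cy'])/c['fy']*d,d],-1)
    W=(P-np.array(c['tvec']).ravel())@cv2.Rodrigues(np.array(c['rvec'],float))[0]
    W[d==0]=np.nan
    return im,d,W
E
python3 - <<'E'
from h import *
o=get_obs(); print({k:np.round(v,3) for k,v in o.items()})
out=[]
for n in ['side','top']:
    im,d,W=cloud(n); out.append(im)
    np.savez('pics/'+n,im=im,W=W)
    c=viewer.get_calibration(n); print(n,c)
    for t in ['slide_mid','chuck_face','stops','tilt_stage','rest_a','disc_center','bottle','post','driver','dish','tweezers','spare_knob']:
        try:
            for m in masks_of(n,t)[:2]:
                p=m['pixels']; q=W[p]; print(n,t,round(m['score'],2),np.round(m['location']),p.sum(),np.round(np.nanmedian(q,0)))
        except Exception as e: print(t,e)
    cv2.imwrite(f'pics/{n}0.png',cv2.resize(im[...,::-1],(768,576)))
E
```

```text
{'t': np.float64(0.0), 'qpos': array([-1.178,  0.424,  1.631, -0.   ,  1.089, -0.019]), 'qvel': array([ 0.001,  0.001,  0.001, -0.   , -0.   , -0.001]), 'joint_torque': array([ 3.0000e-03, -5.4463e+01, -2.7367e+01,  6.5000e-02,  2.3000e-02,
       -0.0000e+00]), 'ee_pos': array([ 249.95 , -572.174,  187.298]), 'orientation': array([-2.628e+00,  1.720e+00,  2.000e-03]), 'ft_force': array([-0.397,  0.007,  0.312]), 'moment': array([-0.023,  0.06 ,  0.021]), 'width': np.float64(88.038)}
side {'fx': 354.17885072464964, 'fy': 354.17885072464964, 'cx': 257.09499845502705, 'cy': 190.2126386327979, 'rvec': array([ 0.35929098, -2.76897045,  1.24206135]), 'tvec': array([ 552.85274781,  206.08879832, 1063.26126207])}
side slide_mid 0.93 [301. 199.] 409 [ 440. -102.   49.]
side chuck_face 0.82 [242. 244.] 826 [572. 167.  95.]
side stops 0.69 [242. 239.] 784 [572. 169.  96.]
side tilt_stage 0.61 [240. 259.] 2238 [572. 184.  26.]
side rest_a 0.67 [300. 210.] 246 [447. -87.   9.]
side disc_center 0.48 [270. 158.] 118 [ 587. -305.   50.]
side disc_center 0.48 [288. 333.] 443 [403. 352.  21.]
side dr
[... 296 characters left out ...]
.10845482]), 'tvec': array([ -31.01768322,  554.3088531 , 1452.17528121])}
top slide_mid 0.79 [280. 228.] 588 [ 440. -105.   50.]
top chuck_face 0.63 [192. 187.] 692 [570. 153.  96.]
top stops 0.89 [191. 182.] 632 [572. 154.  97.]
top tilt_stage 0.97 [194. 187.] 1947 [568. 150.  61.]
top rest_a 0.62 [334. 182.] 259 [ 574. -296.    7.]
top disc_center 0.69 [344. 180.] 277 [ 583. -308.   50.]
top bottle 0.83 [253. 142.] 362 [696. -32.  90.]
top driver 0.55 [133. 241.] 230 [399. 342.  21.]
top dish 0.79 [392. 203.] 628 [ 514. -464.    9.]
top tweezers 0.5 [298. 152.] 163 [ 681. -176.    4.]
top tweezers 0.42 [133. 246.] 201 [396. 338.  22.]
top spare_knob 0.59 [339. 233.] 70 [ 417. -299.   17.]
```

View pics/top0.png

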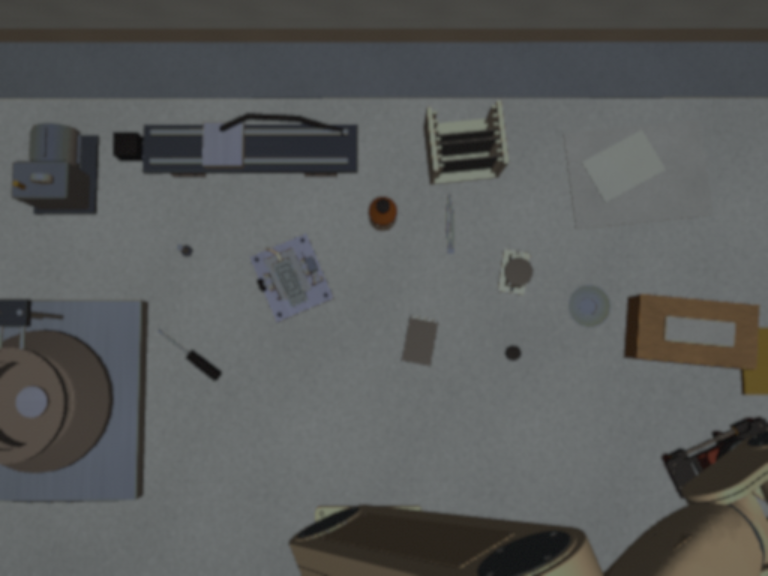

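View pics/side0.png

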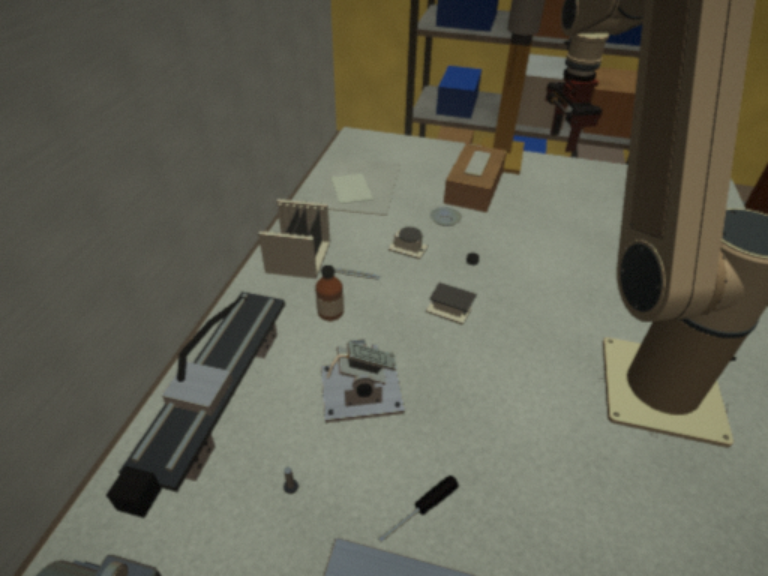

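```bash
python3 - <<'E'
from h import *
d={n:np.load(f'pics/{n}.npz') for n in('top','side')}
# slide: points z 47..56 near
for n in d:
    W=d[n]['W'];im=d[n]['im'].astype(int)
    s=(abs(W[...,0]-440)<80)&(abs(W[...,1]+105)<80)&(W[...,2]>44)&(W[...,2]<60)
    q=W[s].astype(np.float32); print(n,len(q),np.median(q[:,2]))
    r=cv2.minAreaRect(q[:,:2]); print('slide',r)
    # chuck plane
    s=(abs(W[...,0]-570)<75)&(abs(W[...,1]-155)<45)&(W[...,2]>62)&(W[...,2]<140)
    q=W[s]; rng=np.random.default_rng(0);best=None
    for _ in range(1500):
        a=q[rng.choice(len(q),3,False)]; nn=np.cross(a[1]-a[0],a[2]-a[0]); nn/=np.linalg.norm(nn)+1e-9
        if nn[2]<0: nn=-nn
        if nn[2]<.8: continue
        k=abs((q-a[0])@nn)<2
        if best is None or k.sum()>best.sum(): best=k
    p=q[best]; c=p.mean(0); nn=np.linalg.svd(p-c)[2][2]; nn*=np.sign(nn[2])
    print('plane',len(p),c.round(1),nn.round(4),'tilt',np.degrees(np.arccos(nn[2])).round(2),'res',np.std((p-c)@nn).round(2))
    y=np.array([-nn[1],nn[0],0.]);y/=-np.linalg.norm(y)*np.sign(y[1]) if False else np.linalg.norm(y)
    if y[1]<0:y=-y
    x=np.cross(y,nn); print('x',x.round(3),'y',y.round(3))
    L=np.stack([(p-c)@x,(p-c)@y],1).astype(np.float32)
    print('ext',np.percentile(L,[1,50,99],axis=0).round(1).tolist(), cv2.minAreaRect(L))
    h=(q-c)@nn; k=(h>2.5)&(h<9); print('proud',[ (round(float((v-c)@x),1),round(float((v-c)@y),1),round(float((v-c)@nn),1)) for v in q[k]][:30])
E
```

```text
top 568 49.81865Traceback (most recent call last):
  File "<stdin>", line 8, in <module>
cv2.error: OpenCV(4.12.0) /io/opencv/modules/imgproc/src/convhull.cpp:143: error: (-215:Assertion failed) total >= 0 && (depth == CV_32F || depth == CV_32S) in function 'convexHull'
```

The top picture shows the slide at about (420,342) and the stage at (290,278), with its chuck running up-left. The side picture shows the slide at (452,298) and the chuck at (370,355).

```bash
cat > m.py <<'E'
from h import *
def rect(q): return cv2.minAreaRect(np.ascontiguousarray(q,np.float32).reshape(-1,1,2))
def chuck(W,c0=(570,155),zmin=62):
    s=(abs(W[...,0]-c0[0])<75)&(abs(W[...,1]-c0[1])<45)&(W[...,2]>zmin)&(W[...,2]<140)
    q=W[s]; rng=np.random.default_rng(0);best=None
    for _ in range(1500):
        a=q[rng.choice(len(q),3,False)]; nn=np.cross(a[1]-a[0],a[2]-a[0]); nn/=np.linalg.norm(nn)+1e-9
        nn*=np.sign(nn[2])
        if nn[2]<.8: continue
        k=abs((q-a[0])@nn)<2
        if best is None or k.sum()>best.sum(): best=k
    p=q[best]; c=p.mean(0); nn=np.linalg.svd(p-c)[2][2]; nn*=np.sign(nn[2])
    print('plane',len(p),c.round(1),nn.round(4),'tilt',np.degrees(np.arccos(nn[2])).round(2),'res',np.std((p-c)@nn).round(2))
    y=np.array([-nn[1],nn[0],0.]);y/=np.linalg.norm(y); y*=np.sign(y[1])
    x=np.cross(y,nn); print('x',x.round(3),'y',y.round(3),'yaw',np.degrees(np.arctan2(x[1],x[0])).round(2))
    L=np.stack([(p-c)@x,(p-c)@y],1)
    r=rect(L); m=c+x*r[0][0]+y*r[0][1]
    print('ext',np.percentile(L,[1,50,99],axis=0).round(1).tolist(), np.round(r[0],1),np.round(r[1],1),round(r[2],1),'rect centre',m.round(1))
    h=(q-c)@nn; k=(h>2.5)&(h<9); print('proud',((q[k]-c)@np.stack([x,y,nn],1)).round(0).tolist()[:25])
    return q,c,x,y,nn
E
python3 - <<'E'
from m import *
for n in ('top','side'):
    W=np.load(f'pics/{n}.npz')['W']; print(n)
    s=(abs(W[...,0]-440)<80)&(abs(W[...,1]+105)<80)&(W[...,2]>44)&(W[...,2]<60)
    q=W[s]; print('slide',len(q),np.median(q,0).round(1),q.mean(0).round(1),rect(q[:,:2]))
    s=(abs(W[...,0]-440)<80)&(abs(W[...,1]+105)<80)&(W[...,2]>5)&(W[...,2]<12)
    if s.sum()>20: print('foot',rect(W[s][:,:2]))
    chuck(W)
T=cv2.imread('pics/top0.png')[...,::-1]
a=np.load('pics/top.npz')['im'];b=np.load('pics/side.npz')['im']
A=cv2.resize(a[150:225,160:230],None,fx=5.3,fy=5.3,interpolation=cv2.INTER_CUBIC)
B=cv2.resize(b[215:290,205:275],None,fx=5.3,fy=5.3,interpolation=cv2.INTER_CUBIC)
cv2.imwrite('pics/crop.png',cv2.convertScaleAbs(np.hstack([A,B])[...,::-1],alpha=1.4))
E
```

```text
top
slide 568 [ 442.5 -104.6   49.8] [ 441.4 -105.6   49.9] ((441.2511291503906, -105.56782531738281), (59.95986557006836, 89.54828643798828), 79.23991394042969)
foot ((440.6093444824219, -103.94874572753906), (157.34852600097656, 156.11947631835938), 89.73616027832031)
plane 206 [559.4 151.9 104.1] [-0.5049 -0.1356  0.8524] tilt 31.52 res 1.11
x [0.823 0.221 0.523] y [-0.259  0.966 -0.   ] yaw 15.03
ext [[-50.6, -20.5], [1.1, -0.2], [45.7, 21.4]] [-3.4 -0.1] [100.5  35.8] 6.6 rect centre [556.6 151.1 102.4]
proud [[43.0, 23.0, 3.0], [35.0, -5.0, 5.0], [38.0, 18.0, 4.0], [28.0, 15.0, 3.0], [23.0, 11.0, 4.0], [22.0, 8.0, 4.0], [21.0, 5.0, 3.0], [13.0, -11.0, 3.0], [19.0, 18.0, 4.0], [17.0, 15.0, 3.0], [7.0, -9.0, 4.0], [5.0, -14.0, 3.0], [5.0, -5.0, 4.0], [8.0, 18.0, 3.0], [4.0, 4.0, 3.0], [3.0, 1.0, 4.0], [1.0, -4.0, 3.0], [3.0, 10.0, 5.0], [-1.0, -3.0, 4.0], [3.0, 17.0, 6.0], [1.0, 14.0, 4.0], [-1.0, 9.0, 4.0], [-6.0, 4.0, 4.0], [-13.0, -18.0, 3.0], [-6.0, 16.0, 4.0]]
side
slide 354 [ 442.5 -101.3   49.9] [ 442.8 -101.4   49.7] ((443.0924987792969, -104.30511474609375), (64.86839294433594, 89.98103332519531), 80.13005828857422)
foot ((449.6744384765625, -101.25228881835938), (53.83229446411133, 92.74382019042969), 82.94242858886719)
plane 273 [560.3 155.1 104.8] [-0.4394 -0.2128  0.8727] tilt 29.22 res 0.95
x [0.785 0.38  0.488] y [-0.436  0.9   -0.   ] yaw 25.85
ext [[-49.5, -20.2], [0.9, -0.1], [45.3, 18.9]] [-3.3 -0.4] [39.  99.3] 87.7 rect centre [557.9 153.5 103.2]
proud [[41.0, -18.0, 3.0], [10.0, -15.0, 3.0], [-43.0, -8.0, 6.0], [-47.0, -9.0, 6.0], [44.0, 16.0, 3.0], [-48.0, -8.0, 3.0], [-46.0, 11.0, 3.0], [-42.0, 15.0, 3.0], [-44.0, 17.0, 5.0]]
```

View pics/crop.png

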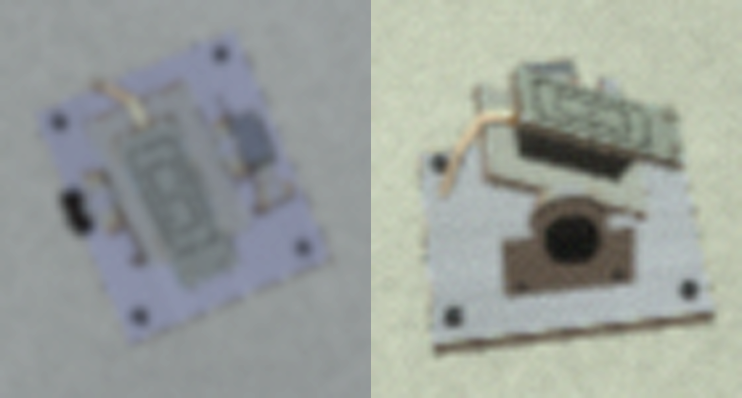

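```bash
cat > avg.py <<'E'
from m import *
def avg(n,k=8):
    Ds=[];Is=[]
    for _ in range(k):
        im,d=viewer.get_image(n); Ds.append(np.where(d==0,np.nan,d)); Is.append(im.astype(float))
    d=np.nanmean(Ds,0); c=viewer.get_calibration(n)
    v,u=np.mgrid[0:384,0:512]
    P=np.stack([(u-c['cx'])/c['fx']*d,(v-c['cy'])/c['fy']*d,d],-1)
    W=(P-np.array(c['tvec']).ravel())@cv2.Rodrigues(np.array(c['rvec'],float))[0]
    return np.mean(Is,0),W
E
python3 - <<'E'
from avg import *
for n in ('top','side'):
    im,W=avg(n); np.savez(f'pics/{n}_avg',im=im,W=W); print(n)
    ch=chuck(W)
    b=im[...,2]-im[...,1]   # bluish base
    near=(abs(W[...,0]-568)<125)&(abs(W[...,1]-152)<125)
    for nm,s in (('z',near&(W[...,2]>7)&(W[...,2]<18)),('rgb',near&(im[...,2]-im[...,0]>6)&(W[...,2]<18)),('z+',near&(W[...,2]>6))):
        r,l=s.astype(np.uint8),None
        nn_,lab,st,_=cv2.connectedComponentsWithStats(r); i=1+st[1:,4].argmax()
        q=W[lab==i]; R_=rect(q[:,:2]); print(nm,len(q),np.round(R_[0],1),np.round(R_[1],1),round(R_[2],2))
    s=(abs(W[...,0]-440)<80)&(abs(W[...,1]+105)<80)&(W[...,2]>44)&(W[...,2]<60)
    q=W[s]; print('slide',len(q),q.mean(0).round(1),np.median(q[:,2]).round(1),rect(q[:,:2]))
    C=q.mean(0);u,sv,vt=np.linalg.svd(q[:,:2]-C[:2]);print('pca',np.degrees(np.arctan2(vt[0,1],vt[0,0])),'sides',(2*np.sqrt(3)*sv/np.sqrt(len(q))).round(1))
E
```

```text
top
plane 357 [558.  151.9 103.5] [-0.4509 -0.1932  0.8714] tilt 29.38 res 0.9
x [0.801 0.343 0.491] y [-0.394  0.919 -0.   ] yaw 23.2
ext [[-49.9, -17.6], [0.0, -0.0], [46.2, 17.5]] [-1.9  0. ] [35.8 98. ] 89.5 rect centre [556.5 151.3 102.6]
proud [[-16.0, 9.0, 3.0], [-42.0, -11.0, 7.0], [-46.0, -10.0, 4.0], [-42.0, 11.0, 5.0], [-43.0, 9.0, 6.0], [-48.0, 1.0, 3.0], [-45.0, 13.0, 4.0], [-46.0, 10.0, 5.0]]
z 775 [577. 160.] [149.5 129.8] 22.81
rgb 831 [579.  161.1] [155.7 134.1] 22.48
z+ 1986 [577.1 160.1] [149.7 130. ] 22.81
slide 585 [ 441.2 -105.5   49.9] 49.9 ((441.2880859375, -105.54336547851562), (59.83637619018555, 89.47251892089844), 78.95486450195312)
pca 169.04398197655868 sides [89.6 60. ]
side
plane 306 [559.6 155.3 104.2] [-0.4613 -0.1756  0.8697] tilt 29.58 res 0.64
x [0.813 0.309 0.494] y [-0.356  0.935 -0.   ] yaw 20.84
ext [[-50.8, -19.4], [0.4, -0.0], [45.8, 17.2]] [-2.6 -1.6] [97.9 37.2] 2.6 rect centre [558.  153.  102.9]
proud [[-43.0, -14.0, 4.0], [-45.0, -14.0, 5.0], [-43.0, -12.0, 3.0], [-46.0, -12.0, 4.0], [-42.0, 9.0, 5.0], [-45.0, 8.0, 5.0], [-45.0, 11.0, 4.0]]
z 1085 [578.9 162.2] [150.1 129.7] 22.76
rgb 393 [565.7 183.8] [149.1  84.2] 34.24
z+ 2286 [578.9 162.2] [150.1 129.7] 22.76
slide 358 [ 442.9 -101.3   49.8] 49.9 ((443.188232421875, -104.0633773803711), (60.419822692871094, 89.62045288085938), 79.11276245117188)
pca 168.82618900003706 sides [90.4 63.5]
```

```bash
cat >> h.py <<'E'
def go(target,zaxis,xaxis,o=None):
    o=o or get_obs(); A=R.from_rotvec(o['orientation']).as_matrix()
    z=np.array(zaxis,float);z/=np.linalg.norm(z);x=np.array(xaxis,float);x-=z*(x@z);x/=np.linalg.norm(x)
    B=np.stack([x,np.cross(z,x),z],1)
    rv=np.degrees(R.from_matrix(A.T@B).as_rotvec())
    d=(np.array(target)-o['ee_pos'])
    print('t',round(float(o['t']),2),'pos',np.round(o['ee_pos'],1),'shift cm in current tool',(A.T@d/10).round(2),'in target tool',(B.T@d/10).round(2),'turn deg',rv.round(2),'F',np.round(o['ft_force'],1),'w',np.round(o['width'],1))
    return A,B
E
python3 -c "
from h import *
a=np.radians(-101)
go([442.2,-104.8,100],[0,0,-1],[np.cos(a),np.sin(a),0])"
```

```text
t 2.1 pos [ 250.2 -572.7  188.1] shift cm in current tool [-35.2  -36.33   8.81] in target tool [-49.6   -9.92   8.81] turn deg [ 0.    0.   34.59] F [ 0.7 -0.1  0.5] w 87.7
```

```bash
python3 -m inch '[{"tx":-3.52,"ty":-3.63},{"tx":-3.52,"ty":-3.63},{"tx":-3.52,"ty":-3.63},{"tx":-3.52,"ty":-3.63},{"tx":-3.52,"ty":-3.63},{"tx":-3.52,"ty":-3.63},{"tx":-3.52,"ty":-3.63},{"tx":-3.52,"ty":-3.63},{"tx":-3.52,"ty":-3.63},{"tx":-3.52,"ty":-3.63},{},{}]'
python3 -m inch '[{"az":8.65,"tz":1.8},{"az":8.65,"tz":1.8},{"az":8.65,"tz":1.8},{"az":8.64,"tz":1.8},{},{}]'
python3 - <<'E'
from h import *
a=np.radians(-101)
go([442.2,-104.8,100],[0,0,-1],[np.cos(a),np.sin(a),0])
for n in('side','top'):
    im,d=viewer.get_image(n); cv2.imwrite(f'pics/{n}1.png',im[...,::-1])
a=cv2.imread('pics/side1.png')[100:260,200:400]; b=cv2.imread('pics/top1.png')[140:300,180:380]
cv2.imwrite('pics/c1.png',cv2.resize(np.hstack([a,b]),(800,320)))
E
```

```text
t 2.1 pos [ 250.2 -572.7  188.1] shift cm in current tool [-35.2  -36.33   8.81] in target tool [-49.6   -9.92   8.81] turn deg [ 0.    0.   34.59] F [ 0.7 -0.1  0.5] w 87.7$[0]: bad value
$[0]: bad value
```

View pics/c1.png

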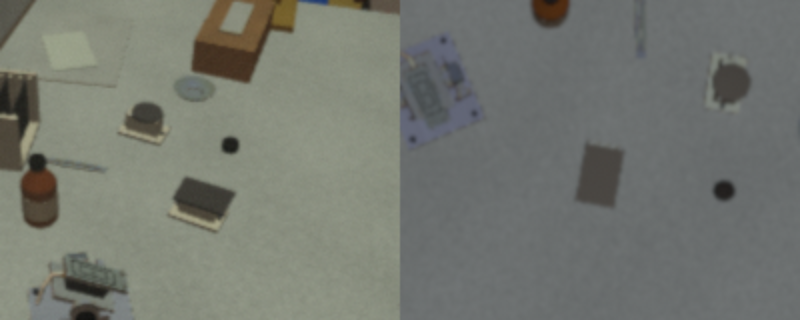

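The arm has not moved, because the rows were refused. They probably need every field, so I'll write them out in full.

```bash
python3 -m inch '[{"tx":-3.52,"ty":-3.63,"tz":0,"ax":0,"ay":0,"az":0,"jaw":1},{"tx":-3.52,"ty":-3.63,"tz":0,"ax":0,"ay":0,"az":0,"jaw":1},{"tx":-3.52,"ty":-3.63,"tz":0,"ax":0,"ay":0,"az":0,"jaw":1},{"tx":-3.52,"ty":-3.63,"tz":0,"ax":0,"ay":0,"az":0,"jaw":1},{"tx":-3.52,"ty":-3.63,"tz":0,"ax":0,"ay":0,"az":0,"jaw":1},{"tx":-3.52,"ty":-3.63,"tz":0,"ax":0,"ay":0,"az":0,"jaw":1},{"tx":-3.52,"ty":-3.63,"tz":0,"ax":0,"ay":0,"az":0,"jaw":1},{"tx":-3.52,"ty":-3.63,"tz":0,"ax":0,"ay":0,"az":0,"jaw":1},{"tx":-3.52,"ty":-3.63,"tz":0,"ax":0,"ay":0,"az":0,"jaw":1},{"tx":-3.52,"ty":-3.63,"tz":0,"ax":0,"ay":0,"az":0,"jaw":1}]'
python3 -m inch '[{"tx":0,"ty":0,"tz":1.8,"ax":0,"ay":0,"az":8.65,"jaw":1},{"tx":0,"ty":0,"tz":1.8,"ax":0,"ay":0,"az":8.65,"jaw":1},{"tx":0,"ty":0,"tz":1.8,"ax":0,"ay":0,"az":8.65,"jaw":1},{"tx":0,"ty":0,"tz":1.8,"ax":0,"ay":0,"az":8.65,"jaw":1},{"tx":0,"ty":0,"tz":0,"ax":0,"ay":0,"az":0,"jaw":1}]'
python3 - <<'E'
from h import *
a=np.radians(-101)
go([442.2,-104.8,100],[0,0,-1],[np.cos(a),np.sin(a),0])
E
```

```text
t: 3.45
ee_pos: [442.6, -103.3, 188.4]
orientation: [-2.628, 1.72, -0.001]
ft_force: [0.4, 0.1, -0.1]
width: 87.8
t: 4.08
ee_pos: [441.0, -104.6, 115.2]
orientation: [1.999, -2.422, -0.003]
ft_force: [-0.4, 0.6, 0.6]
width: 88.2
t 4.08 pos [ 441.  -104.6  115.2] shift cm in current tool [-0.   -0.12  1.52] in target tool [-0.   -0.12  1.52] turn deg [0.14 0.01 0.07] F [-0.4  0.6  0.6] w 88.2
```

```bash
python3 -m inch '[{"tx":0,"ty":-0.12,"tz":2.5,"ax":0,"ay":0,"az":0,"jaw":1},{"tx":0,"ty":0,"tz":2.5,"ax":0,"ay":0,"az":0,"jaw":1},{"tx":0,"ty":0,"tz":2.0,"ax":0,"ay":0,"az":0,"jaw":1},{"tx":0,"ty":0,"tz":1.3,"ax":0,"ay":0,"az":0,"jaw":1},{"tx":0,"ty":0,"tz":0,"ax":0,"ay":0,"az":0,"jaw":1}]'
python3 -m inch '[{"tx":0,"ty":0,"tz":0,"ax":0,"ay":0,"az":0,"jaw":0.75},{"tx":0,"ty":0,"tz":0,"ax":0,"ay":0,"az":0,"jaw":0.7},{"tx":0,"ty":0,"tz":0,"ax":0,"ay":0,"az":0,"jaw":0.6},{"tx":0,"ty":0,"tz":0,"ax":0,"ay":0,"az":0,"jaw":0.5},{"tx":0,"ty":0,"tz":0,"ax":0,"ay":0,"az":0,"jaw":0.5},{"tx":0,"ty":0,"tz":0,"ax":0,"ay":0,"az":0,"jaw":0.5}]'
```

```text
t: 4.7
ee_pos: [443.0, -105.1, 32.9]
orientation: [2.0, -2.422, -0.001]
ft_force: [-0.3, -0.5, 0.1]
width: 87.7
t: 5.45
ee_pos: [443.1, -105.1, 33.1]
orientation: [1.998, -2.424, -0.0]
ft_force: [0.6, 0.5, 0.1]
width: 44.3
```

```bash
python3 - <<'E'
from h import *
for n in('side','top'):
    im,d=viewer.get_image(n); cv2.imwrite(f'pics/{n}2.png',im[...,::-1])
a=cv2.imread('pics/side2.png')[120:280,220:420]; b=cv2.imread('pics/top2.png')[140:300,180:380]
cv2.imwrite('pics/c2.png',cv2.convertScaleAbs(cv2.resize(np.hstack([a,b]),(800,320),interpolation=cv2.INTER_CUBIC),alpha=1.4))
print(get_obs()['width'])
E
```

```text
44.32759415890485
```

View pics/c2.png

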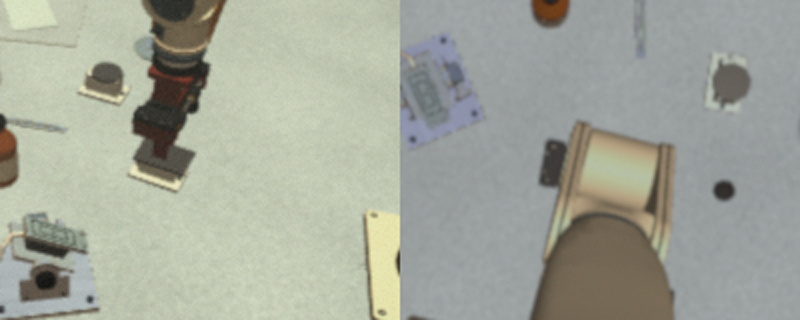

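The gripper is over the slide at about (165,150) in the side crop, but the slide shows unobstructed in front of it. The fingers seem to be off it, so I'll measure where they are.

```bash
python3 - <<'E'
from avg import *
im,W=avg('side',6); 
s=(abs(W[...,0]-440)<120)&(abs(W[...,1]+105)<120)&(W[...,2]>20)&(W[...,2]<200)
# reference: before
W0=np.load('pics/side_avg.npz')['W']
ch=s&~(np.abs(W-W0).max(-1)<6)
for lo in range(20,200,15):
    k=ch&(W[...,2]>=lo)&(W[...,2]<lo+15)
    if k.sum()>3: print(lo,k.sum(),'x',np.percentile(W[k][:,0],[2,98]).round(0),'y',np.percentile(W[k][:,1],[2,98]).round(0))
k=(abs(W[...,0]-440)<80)&(abs(W[...,1]+105)<80)&(W[...,2]>46)&(W[...,2]<54)
print('slide-level pts',k.sum(),W[k].mean(0).round(1),rect(W[k][:,:2]))
m=masks_of('side','slide_mid'); p=m[0]['pixels'];q=W[p];print(m[0]['score'],p.sum(),np.nanmedian(q,0).round(1),rect(q[~np.isnan(q[:,0])][:,:2]))
c=im[150:235,260:345]
cv2.imwrite('pics/c3.png',cv2.convertScaleAbs(cv2.resize(c[...,::-1],(600,600),interpolation=cv2.INTER_CUBIC),alpha=1.8))
E
```

```text
65 21 x [428. 458.] y [-129.  -72.]
80 28 x [429. 460.] y [-127.  -71.]
95 13 x [440. 460.] y [-76. -71.]
140 58 x [398. 488.] y [-172.  -19.]
155 131 x [399. 486.] y [-171.  -20.]
170 151 x [398. 489.] y [-169.  -13.]
185 305 x [401. 487.] y [-174.  -14.]
slide-level pts 284 [440.3 -98.1  49.8] ((443.22357177734375, -104.2972412109375), (61.54290771484375, 89.58856201171875), 79.2630386352539)
0.61 246 [435.8 -94.3  49.9] ((444.457275390625, -102.82096099853516), (58.8336296081543, 85.79657745361328), 80.11682891845703)
```

View pics/c3.png

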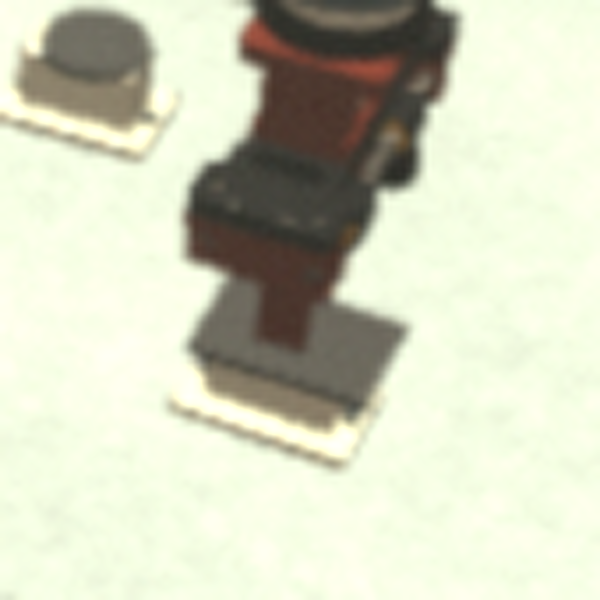

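The close-up shows the finger ending above the slide's top face, at (285,345). So the real tips are higher than the reported TCP, and I need their true height.

```bash
python3 - <<'E'
from avg import *
im,W=avg('side',6)
for v in range(184,203): 
    print(v,[tuple(W[v,u].round(0).astype(int)) if not np.isnan(W[v,u,0]) else None for u in range(296,306,2)])
c=viewer.get_calibration('side')
for z in (33,50,60,65): 
    for y in (-75,-127): print(z,y,cv2.projectPoints(np.array([[443.,y,z]]),np.array(c['rvec']),np.array(c['tvec']),np.array([[c['fx'],0,c['cx']],[0,c['fy'],c['cy']],[0,0,1]]),None)[0].ravel().round(1))
o=get_obs();print(o['qpos'],o['ee_pos'])
E
```

```text
184 [(np.int64(461), np.int64(-19), np.int64(175)), (np.int64(455), np.int64(-18), np.int64(177)), (np.int64(449), np.int64(-15), np.int64(181)), (np.int64(443), np.int64(-13), np.int64(184)), (np.int64(437), np.int64(-13), np.int64(185))]
185 [(np.int64(461), np.int64(-25), np.int64(166)), (np.int64(455), np.int64(-18), np.int64(173)), (np.int64(449), np.int64(-16), np.int64(176)), (np.int64(443), np.int64(-16), np.int64(177)), (np.int64(437), np.int64(-12), np.int64(182))]
186 [(np.int64(461), np.int64(-26), np.int64(161)), (np.int64(455), np.int64(-24), np.int64(164)), (np.int64(448), np.int64(-17), np.int64(171)), (np.int64(442), np.int64(-15), np.int64(174)), (np.int64(437), np.int64(-15), np.int64(176))]
187 [(np.int64(460), np.int64(-26), np.int64(157)), (np.int64(454), np.int64(-24), np.int64(160)), (np.int64(448), np.int64(-22), np.int64(163)), (np.int64(442), np.int64(-21), np.int64(166)), (np.int64(436), np.int64(-15), np.int64(172))]
188 [(np.int64(460), np.int64(-26), np.int64(154)), (np.int64(454), np.int64(-23), np.int64(157)), (np.int64(448), np.int64(-23), np.int64(1
[... 3031 characters left out ...]
.int64(49)), (np.int64(447), np.int64(-83), np.int64(51)), (np.int64(441), np.int64(-86), np.int64(50)), (np.int64(434), np.int64(-88), np.int64(49))]
202 [(np.int64(459), np.int64(-76), np.int64(49)), (np.int64(453), np.int64(-77), np.int64(50)), (np.int64(446), np.int64(-78), np.int64(51)), (np.int64(440), np.int64(-81), np.int64(50)), (np.int64(433), np.int64(-82), np.int64(50))]
33 -75 [300.3 206.7]
33 -127 [302.7 196.4]
50 -75 [300.8 203. ]
50 -127 [303.2 192.7]
60 -75 [301.1 200.8]
60 -127 [303.5 190.5]
65 -75 [301.2 199.6]
65 -127 [303.7 189.4]
[-2.59012494e-01  4.46681331e-01  2.09000392e+00  2.49118892e-05
  6.04925899e-01  1.50388806e+00] [ 443.11014517 -105.09273995   33.07784723]
```

The real fingertips are at z≈68 against a reported 33. The gripper body bottom at about 148 agrees, since it is 80 mm behind the tip. So the true tips sit about 35 mm behind the reported TCP along the tool. The slide has not been touched. I'll reopen, go down 35 mm more and close.

```bash
python3 -m inch '[{"tx":0,"ty":0,"tz":0,"ax":0,"ay":0,"az":0,"jaw":1},{"tx":0,"ty":0,"tz":0,"ax":0,"ay":0,"az":0,"jaw":1},{"tx":0,"ty":0,"tz":0,"ax":0,"ay":0,"az":0,"jaw":1},{"tx":0,"ty":0,"tz":0,"ax":0,"ay":0,"az":0,"jaw":1},{"tx":0,"ty":0,"tz":1.0,"ax":0,"ay":0,"az":0,"jaw":1},{"tx":0,"ty":0,"tz":1.0,"ax":0,"ay":0,"az":0,"jaw":1},{"tx":0,"ty":0,"tz":0.8,"ax":0,"ay":0,"az":0,"jaw":1},{"tx":0,"ty":0,"tz":0.7,"ax":0,"ay":0,"az":0,"jaw":1},{"tx":0,"ty":0,"tz":0,"ax":0,"ay":0,"az":0,"jaw":1}]'
python3 - <<'E'
from avg import *
im,W=avg('side',4)
for v in range(190,212,1): print(v,[W[v,u].round(0).astype(int).tolist() if not np.isnan(W[v,u,0]) else None for u in (298,300,302)])
E
```

```text
t: 7.32
ee_pos: [442.6, -105.0, -2.6]
orientation: [1.998, -2.424, -0.002]
ft_force: [-0.3, 1.4, 0.1]
width: 87.6
190 [[453, -17, 154], [447, -20, 153], [441, -21, 154]]
191 [[452, -15, 152], [446, -15, 154], [440, -15, 155]]
192 [[452, -14, 150], [446, -14, 151], [440, -15, 152]]
193 [[451, -17, 143], [445, -14, 147], [439, -12, 150]]
194 [[451, -18, 138], [445, -16, 141], [439, -12, 146]]
195 [[451, -24, 128], [445, -17, 137], [439, -15, 140]]
196 [[451, -25, 124], [445, -22, 128], [438, -17, 134]]
197 [[451, -24, 120], [444, -22, 124], [438, -21, 126]]
198 [[450, -24, 117], [444, -22, 120], [438, -21, 122]]
199 [[450, -24, 113], [444, -22, 116], [437, -21, 119]]
200 [[451, -48, 86], [445, -45, 90], [437, -22, 113]]
201 [[451, -49, 81], [444, -47, 84], [441, -86, 50]]
202 [[450, -49, 76], [444, -47, 80], [440, -80, 51]]
203 [[450, -49, 72], [444, -48, 75], [439, -75, 50]]
204 [[450, -49, 67], [443, -49, 69], [438, -73, 48]]
205 [[449, -49, 63], [443, -50, 64], [439, -89, 29]]
206 [[449, -51, 57], [443, -50, 59], [438, -89, 24]]
207 [[448, -50, 54], [442, -53, 53], [438, -87, 21]]
208 [[448, -52, 47], [442, -54, 47], [437, -87, 17]]
209 [[448, -51, 44], [442, -55, 42], [437, -89, 10]]
210 [[447, -52, 39], [442, -70, 22], [437, -89, 6]]
211 [[447, -52, 34], [442, -81, 7], [436, -82, 7]]
```

```bash
python3 -m inch '[{"tx":0,"ty":0,"tz":0,"ax":0,"ay":0,"az":0,"jaw":0.75},{"tx":0,"ty":0,"tz":0,"ax":0,"ay":0,"az":0,"jaw":0.7},{"tx":0,"ty":0,"tz":0,"ax":0,"ay":0,"az":0,"jaw":0.6},{"tx":0,"ty":0,"tz":0,"ax":0,"ay":0,"az":0,"jaw":0.5},{"tx":0,"ty":0,"tz":0,"ax":0,"ay":0,"az":0,"jaw":0.5},{"tx":0,"ty":0,"tz":0,"ax":0,"ay":0,"az":0,"jaw":0.5}]'
```

```text
t: 8.28
ee_pos: [443.2, -105.1, -1.8]
orientation: [-1.998, 2.424, -0.0]
ft_force: [-0.6, -0.3, 3.3]
width: 59.6
```

```bash
python3 -m inch '[{"tx":0,"ty":0,"tz":-0.5,"ax":0,"ay":0,"az":0,"jaw":0.5},{"tx":0,"ty":0,"tz":-2,"ax":0,"ay":0,"az":0,"jaw":0.5},{"tx":0,"ty":0,"tz":-4,"ax":0,"ay":0,"az":0,"jaw":0.5},{"tx":0,"ty":0,"tz":-4,"ax":0,"ay":0,"az":0,"jaw":0.5},{"tx":0,"ty":0,"tz":-2,"ax":0,"ay":0,"az":0,"jaw":0.5},{"tx":0,"ty":0,"tz":0,"ax":0,"ay":0,"az":0,"jaw":0.5}]'
cat > tgt.py <<'E'
from h import *
yaw,tilt=np.radians(22.8),np.radians(29.5)
n=np.array([-np.sin(tilt)*np.cos(yaw),-np.sin(tilt)*np.sin(yaw),np.cos(tilt)])
Y=np.array([-np.sin(yaw),np.cos(yaw),0]); X=np.cross(Y,n)
C=np.array([561.9,154.2,106.1]); OFF=50
def tg(dx,dy,h,off=OFF):  # slide centre at face coords dx,dy and lower-face gap h
    s=C+X*dx+Y*dy+n*(h+3)
    return go(s-n*off, -n, -Y)
E
python3 -c "
from tgt import *
tg(10,0,50)"
```

```text
t: 9.02
ee_pos: [444.1, -105.3, 124.5]
orientation: [-1.997, 2.423, -0.004]
ft_force: [0.1, -1.1, -2.1]
width: 59.6
t 9.03 pos [ 444.1 -105.3  124.5] shift cm in current tool [-28.13  -7.2    1.1 ] in target tool [-19.36 -18.3   11.6 ] turn deg [ 28.44  -8.77 -33.03] F [ 0.1 -1.1 -2.1] w 59.6
```

```bash
python3 -m inch '[{"tx":-2.69,"ty":-0.7,"tz":0,"ax":0,"ay":0,"az":0,"jaw":0.5},{"tx":-4.69,"ty":-1.2,"tz":0,"ax":0,"ay":0,"az":0,"jaw":0.5},{"tx":-4.69,"ty":-1.2,"tz":0,"ax":0,"ay":0,"az":0,"jaw":0.5},{"tx":-4.69,"ty":-1.2,"tz":0,"ax":0,"ay":0,"az":0,"jaw":0.5},{"tx":-4.69,"ty":-1.2,"tz":0,"ax":0,"ay":0,"az":0,"jaw":0.5},{"tx":-4.69,"ty":-1.2,"tz":0,"ax":0,"ay":0,"az":0,"jaw":0.5},{"tx":-2,"ty":-0.5,"tz":0,"ax":0,"ay":0,"az":0,"jaw":0.5}]'
python3 -m inch '[{"tx":0,"ty":0,"tz":0,"ax":4.74,"ay":-1.46,"az":-5.5,"jaw":0.5},{"tx":0,"ty":0,"tz":0,"ax":4.74,"ay":-1.46,"az":-5.5,"jaw":0.5},{"tx":0,"ty":0,"tz":0,"ax":4.74,"ay":-1.46,"az":-5.5,"jaw":0.5},{"tx":0,"ty":0,"tz":0,"ax":4.74,"ay":-1.46,"az":-5.5,"jaw":0.5},{"tx":0,"ty":0,"tz":0,"ax":4.74,"ay":-1.46,"az":-5.5,"jaw":0.5},{"tx":0,"ty":0,"tz":0,"ax":4.74,"ay":-1.46,"az":-5.5,"jaw":0.5},{"tx":0,"ty":0,"tz":0,"ax":0,"ay":0,"az":0,"jaw":0.5}]'
python3 - <<'E'
from tgt import *
from avg import *
tg(10,0,50)
for c,k in (('side',8),('top',1)):
    im,W=avg(c,k); np.savez(f'pics/{c}_s',im=im,W=W)
    cv2.imwrite(f'pics/{c}4.png',cv2.convertScaleAbs(im[...,::-1],alpha=1.5))
    for m in masks_of(c,'slide_mid')[:2]:
        q=W[m['pixels']];q=q[~np.isnan(q[:,0])]; print(c,m['score'],m['location'],len(q),((q-C)@np.stack([X,Y,n],1)).mean(0).round(1), np.median((q-C)@n).round(1))
a=cv2.imread('pics/side4.png')[170:310,190:330]; b=cv2.imread('pics/top4.png')[130:270,130:270]
cv2.imwrite('pics/c4.png',cv2.resize(np.hstack([a,b]),(800,400),interpolation=cv2.INTER_CUBIC))
E
```

```text
t: 9.9
ee_pos: [567.4, 159.3, 121.4]
orientation: [2.0, -2.421, -0.001]
ft_force: [-0.9, 0.3, -0.4]
width: 59.4
t: 10.78
ee_pos: [564.7, 159.1, 121.2]
orientation: [-2.232, 1.549, -0.35]
ft_force: [0.6, -0.5, -1.3]
width: 59.8
t 10.78 pos [564.7 159.1 121.2] shift cm in current tool [0.35 0.08 0.79] in target tool [0.34 0.13 0.79] turn deg [ 2.23  0.11 -2.34] F [ 0.6 -0.5 -1.3] w 59.8
side 0.61 [246.8, 221.0] 363 [27.2  2.8 58.4] 62.1
top 0.66 [187.3, 182.8] 265 [39.6  3.7 62.7] 62.6avg.py:6: RuntimeWarning: Mean of empty slice
  d=np.nanmean(Ds,0); c=viewer.get_calibration(n)
```

View pics/c4.png

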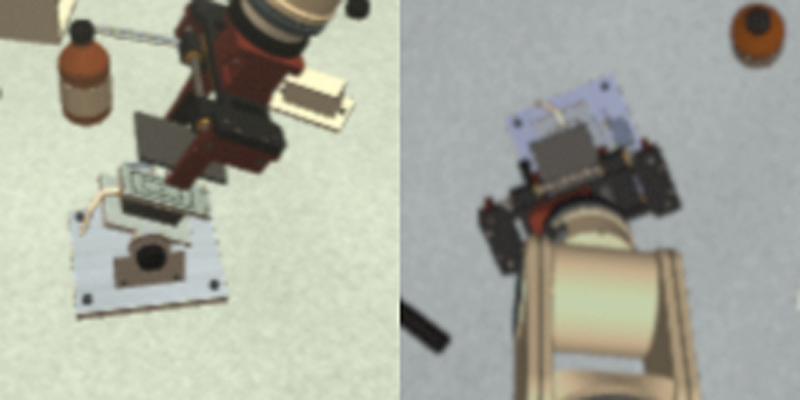

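The slide is held tilted above the chuck, at (180,150) in the left crop and (565,150) in the right one. Next I'll measure its plane and outline against the chuck.

```bash
cat > sl.py <<'E'
from tgt import *
from avg import *
def slide(c,W,C=C):
    o=get_obs();A=R.from_rotvec(o['orientation']).as_matrix(); zt=-A[:,2]; e=o['ee_pos']+zt*50
    # points within a slab round the expected slide, in tool axes
    L=(W-e)@np.stack([-A[:,1],-A[:,0],zt],1)   # x up-slope, y, normal
    s=(abs(L[...,0])<60)&(abs(L[...,1])<36)&(abs(L[...,2])<12)
    p=L[s]
    for th in (5,3,2):
        m=np.median(p[:,2]) if th==5 else None
        Bm=np.c_[p[:,:2],np.ones(len(p))]; k=np.linalg.lstsq(Bm,p[:,2],rcond=None)[0]; r=p[:,2]-Bm@k; p=p[abs(r)<th]
    print(c,len(p),'top-plane offset from expected(3):',round(k[2],2),'slope deg x,y',np.degrees(k[:2]).round(2))
    rr=rect(p[:,:2]); print('  rect',np.round(rr[0],1),np.round(rr[1],1),round(rr[2],1),'x pct',np.percentile(p[:,0],[1,99]).round(1),'y',np.percentile(p[:,1],[1,99]).round(1))
    up=p[p[:,0]>15]; print('  upper part y pct',np.percentile(up[:,1],[1,99]).round(1))
    return p
E
python3 - <<'E'
from sl import *
for c in ('side','top'): slide(c,np.load(f'pics/{c}_s.npz')['W'])
E
```

```text
side 322 top-plane offset from expected(3): 1.71 slope deg x,y [-0.06 -0.93]
  rect [2.3 0.4] [89.1 65.6] 4.2 x pct [-42.4  44.3] y [-30.1  30.5]
  upper part y pct [-28.   30.3]
top 195 top-plane offset from expected(3): 2.32 slope deg x,y [-0.15 -0.37]
  rect [4.9 3.4] [64. 81.] 86.6 x pct [-33.8  43.7] y [-29.2  29.5]
  upper part y pct [-29.3  29.4]
```

```bash
python3 -m inch '[{"tx":0,"ty":0,"tz":0,"ax":2.23,"ay":0.11,"az":-2.34,"jaw":0.5},{"tx":0,"ty":0,"tz":0,"ax":0,"ay":0,"az":0,"jaw":0.5}]'
python3 -c "
from tgt import *
tg(6,0,12)"
```

```text
t: 11.58
ee_pos: [565.9, 160.4, 122.3]
orientation: [-2.236, 1.483, -0.393]
ft_force: [-0.1, -0.7, -0.8]
width: 59.5
t 11.57 pos [565.9 160.4 122.3] shift cm in current tool [0.41 0.74 4.61] in target tool [0.41 0.73 4.61] turn deg [-0.15  0.04  0.09] F [-0.1 -0.7 -0.8] w 59.5
```

```bash
python3 -m inch '[{"tx":0.2,"ty":0.37,"tz":1.5,"ax":0,"ay":0,"az":0,"jaw":0.5},{"tx":0.21,"ty":0.37,"tz":1.6,"ax":0,"ay":0,"az":0,"jaw":0.5},{"tx":0,"ty":0,"tz":1.5,"ax":0,"ay":0,"az":0,"jaw":0.5},{"tx":0,"ty":0,"tz":0,"ax":0,"ay":0,"az":0,"jaw":0.5},{"tx":0,"ty":0,"tz":0,"ax":0,"ay":0,"az":0,"jaw":0.5}]'
python3 - <<'E'
from sl import *
tg(6,0,12)
for c in ('side','top'):
    im,W=avg(c,8); np.savez(f'pics/{c}_s2',im=im,W=W); slide(c,W)
    # overlay predicted outlines
    cal=viewer.get_calibration(c)
    def prj(P): return cv2.projectPoints(np.array(P,float).reshape(-1,1,3),np.array(cal['rvec']),np.array(cal['tvec']),np.array([[cal['fx'],0,cal['cx']],[0,cal['fy'],cal['cy']],[0,0,1]]),None)[0].reshape(-1,2)
    v0,u0=(190,190) if c=='side' else (140,150)
    k=6; im=cv2.resize(im.clip(0,255).astype(np.uint8)[v0:v0+95,u0:u0+66,::-1],None,fx=k,fy=k,interpolation=cv2.INTER_CUBIC); im=cv2.convertScaleAbs(im,alpha=1.5)
    f=[C+X*a+Y*b for a,b in((-55,-18),(43,-18),(43,18),(-55,18))]
    cv2.polylines(im,[((prj(f)-[u0,v0]+.5)*k).astype(int)],True,(0,255,0),1)
    for b in(-11,11): cv2.circle(im,tuple(((prj(C-48*X+b*Y)-[u0,v0]+.5)*k).astype(int)[0].tolist()),8,(0,0,255),1)
    o=get_obs();A=R.from_rotvec(o['orientation']).as_matrix();e=o['ee_pos']-A[:,2]*52
    f=[e+A[:,1]*a+A[:,0]*b for a,b in((-45,-30),(45,-30),(45,30),(-45,30))]
    cv2.polylines(im,[((prj(f)-[u0,v0]+.5)*k).astype(int)],True,(255,0,255),1)
    cv2.imwrite(f'pics/o_{c}.png',im)
cv2.imwrite('pics/o5.png',np.hstack([cv2.imread('pics/o_side.png'),cv2.imread('pics/o_top.png')]))
E
```

```text
t: 12.2
ee_pos: [583.6, 163.2, 79.6]
orientation: [-2.236, 1.481, -0.394]
ft_force: [-0.2, 0.5, -0.9]
width: 59.3
t 12.2 pos [583.6 163.2  79.6] shift cm in current tool [-0.01  0.14  0.03] in target tool [-0.01  0.14  0.03] turn deg [-0.24  0.03  0.14] F [-0.2  0.5 -0.9] w 59.3
side 321 top-plane offset from expected(3): 1.97 slope deg x,y [-0.13 -1.02]
  rect [3.1 0.6] [90.1 67.8] 4.8 x pct [-42.   45.6] y [-29.1  30.9]
  upper part y pct [-27.6  30.8]
top 355 top-plane offset from expected(3): 2.55 slope deg x,y [-0.2   0.16]
  rect [-0.7 -2. ] [64.3 88.8] 89.2 x pct [-41.1  43.3] y [-29.6  29.4]
  upper part y pct [-29.5  29.2]
```

View pics/o5.png

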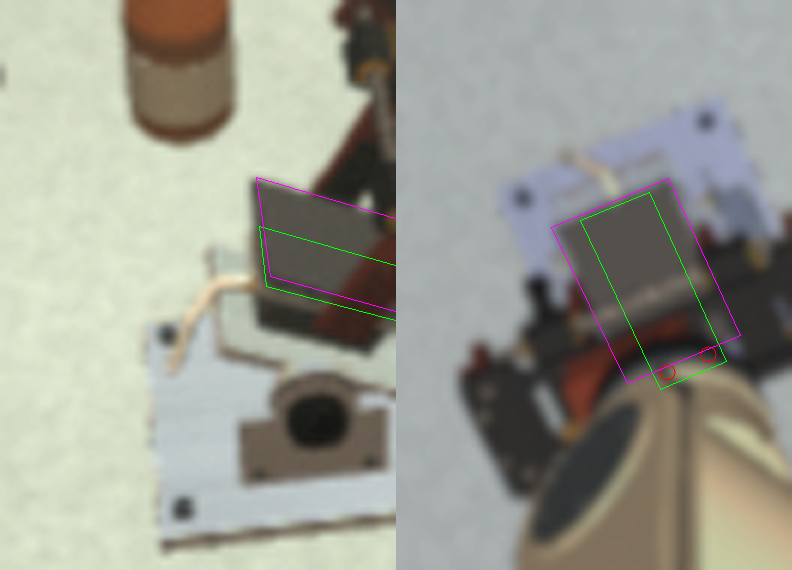

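```bash
cat > f.py <<'E'
from tgt import *
import sys
Fs=[]
for _ in range(5):
    viewer.get_image('top'); o=get_obs(); A=R.from_rotvec(o['orientation']).as_matrix(); Fs.append(np.r_[A.T@o['ft_force'],A.T@o['moment']])
print('F tool',np.mean(Fs,0).round(2),'sd',np.std(Fs,0)[:3].round(2)); s=o['ee_pos']-A[:,2]*50-C
print('slide face coords x,y,h',np.array([s@X,s@Y,s@n-3]).round(2)); tg(0,0,0)
E
python3 f.py
python3 -m inch '[{"tx":0.02,"ty":0,"tz":0.4,"ax":-0.2,"ay":0,"az":0.1,"jaw":0.5},{"tx":0,"ty":0,"tz":0.4,"ax":0,"ay":0,"az":0,"jaw":0.5},{"tx":0,"ty":0,"tz":0,"ax":0,"ay":0,"az":0,"jaw":0.5},{"tx":0,"ty":0,"tz":0,"ax":0,"ay":0,"az":0,"jaw":0.5}]'
python3 f.py
```

```text
F tool [ 0.04  0.73  1.01 -0.29  0.    0.  ] sd [0.64 0.49 0.64]
slide face coords x,y,h [ 6.88 -0.2  12.08]
t 13.25 pos [583.5 163.1  79.2] shift cm in current tool [-0.02  0.71  1.21] in target tool [-0.02  0.71  1.21] turn deg [-0.23  0.02  0.15] F [ 0.2  0.4 -0.9] w 59.7
t: 13.75
ee_pos: [587.2, 164.4, 72.2]
orientation: [-2.238, 1.485, -0.392]
ft_force: [0.1, -0.2, -0.8]
width: 60.0
F tool [-0.37  0.53  0.62 -0.31 -0.02 -0.02] sd [0.46 0.36 0.37]
slide face coords x,y,h [ 7.16 -0.42  4.18]
t 14.0 pos [587.3 164.4  72.4] shift cm in current tool [-0.04  0.72  0.42] in target tool [-0.04  0.72  0.42] turn deg [-0.04  0.01  0.06] F [-0.8 -0.1 -1. ] w 59.5
```

```bash
python3 -m inch '[{"tx":0,"ty":0,"tz":0.1,"ax":0,"ay":0,"az":0,"jaw":0.5},{"tx":0,"ty":0,"tz":0.1,"ax":0,"ay":0,"az":0,"jaw":0.5},{"tx":0,"ty":0,"tz":0,"ax":0,"ay":0,"az":0,"jaw":0.5}]'
python3 -m inch '[{"tx":0,"ty":0,"tz":0.05,"ax":0,"ay":0,"az":0,"jaw":0.5},{"tx":0,"ty":0,"tz":0,"ax":0,"ay":0,"az":0,"jaw":0.5}]'|grep -E 'ee_pos|force'
python3 -m inch '[{"tx":0,"ty":0,"tz":0.05,"ax":0,"ay":0,"az":0,"jaw":0.5},{"tx":0,"ty":0,"tz":0,"ax":0,"ay":0,"az":0,"jaw":0.5}]'|grep -E 'ee_pos|force'
python3 f.py
```

```text
t: 14.38
ee_pos: [588.2, 164.8, 70.4]
orientation: [-2.237, 1.485, -0.392]
ft_force: [-0.5, -0.8, -1.4]
width: 59.5
ee_pos: [588.4, 164.9, 70.1]
ft_force: [-0.3, 0.6, -1.2]
ee_pos: [588.6, 165.0, 69.6]
ft_force: [-1.0, -0.1, -1.6]
F tool [ 0.41  1.06  0.82 -0.28 -0.02 -0.  ] sd [0.63 0.38 0.52]
slide face coords x,y,h [ 7.09 -0.42  1.09]
t 15.12 pos [588.6 165.   69.6] shift cm in current tool [-0.04  0.71  0.11] in target tool [-0.04  0.71  0.11] turn deg [-0.03  0.01  0.05] F [ 0.  -0.6 -1.1] w 59.7
```

```bash
python3 -m inch '[{"tx":0,"ty":0.2,"tz":0,"ax":0,"ay":0,"az":0,"jaw":0.5},{"tx":0,"ty":0.2,"tz":0,"ax":0,"ay":0,"az":0,"jaw":0.5},{"tx":0,"ty":0,"tz":0,"ax":0,"ay":0,"az":0,"jaw":0.5}]'|grep -E 'ee_pos|force'
python3 f.py|head -2
python3 -m inch '[{"tx":0,"ty":0.1,"tz":0,"ax":0,"ay":0,"az":0,"jaw":0.5},{"tx":0,"ty":0,"tz":0,"ax":0,"ay":0,"az":0,"jaw":0.5}]'|grep -E 'ee_pos|force'
python3 f.py|head -2
```

```text
ee_pos: [585.1, 163.5, 67.5]
ft_force: [-0.4, -0.2, 0.1]
F tool [ 0.78  0.61  0.66 -0.28 -0.04  0.01] sd [0.4  0.48 0.73]
slide face coords x,y,h [ 3.22 -0.45  1.09]
ee_pos: [584.5, 163.3, 67.1]
ft_force: [-0.4, 0.3, -1.2]
F tool [-0.01  0.72  0.8  -0.28  0.   -0.01] sd [0.59 0.5  0.45]
slide face coords x,y,h [ 2.14 -0.43  1.1 ]
```

```bash
for i in 1; do
python3 -m inch '[{"tx":0,"ty":0.07,"tz":0,"ax":0,"ay":0,"az":0,"jaw":0.5},{"tx":0,"ty":0,"tz":0,"ax":0,"ay":0,"az":0,"jaw":0.5}]'|grep -E 'ee_pos|force'
python3 f.py|head -2
python3 -m inch '[{"tx":0,"ty":0.06,"tz":0,"ax":0,"ay":0,"az":0,"jaw":0.5},{"tx":0,"ty":0,"tz":0,"ax":0,"ay":0,"az":0,"jaw":0.5}]'|grep -E 'ee_pos|force'
python3 f.py|head -2; done
```

```text
ee_pos: [584.0, 163.0, 66.8]
ft_force: [1.4, 0.4, -1.5]
F tool [ 0.06  0.53  0.94 -0.32  0.01  0.01] sd [0.61 0.25 0.54]
slide face coords x,y,h [ 1.44 -0.44  1.1 ]
ee_pos: [583.5, 162.9, 66.5]
ft_force: [-0.4, -0.5, -1.0]
F tool [-0.09  0.61  0.64 -0.28 -0.02  0.  ] sd [0.37 0.4  0.53]
slide face coords x,y,h [ 0.81 -0.43  1.1 ]
```

```bash

python3 -m inch '[{"tx":0,"ty":0.06,"tz":0,"ax":0,"ay":0,"az":0,"jaw":0.5},{"tx":0,"ty":0,"tz":0,"ax":0,"ay":0,"az":0,"jaw":0.5}]'|grep -E 'force'
python3 f.py|head -2
python3 -m inch '[{"tx":0,"ty":0.06,"tz":0,"ax":0,"ay":0,"az":0,"jaw":0.5},{"tx":0,"ty":0,"tz":0,"ax":0,"ay":0,"az":0,"jaw":0.5}]'|grep -E 'force'
python3 f.py|head -2
```

```text
ft_force: [1.2, 0.8, -0.0]
F tool [-0.35 -0.59  1.09 -0.12 -0.03  0.  ] sd [0.54 0.41 0.5 ]
slide face coords x,y,h [ 0.39 -0.45  1.11]
ft_force: [2.9, 2.3, 1.3]
F tool [-1.15 -3.68  0.79  0.39 -0.13  0.04] sd [0.45 0.26 0.27]
slide face coords x,y,h [ 0.22 -0.52  1.14]
```

Stop contact is felt: about 4 N along the slope, with the reported centre at x≈0.2–0.4. I'll ease off a little and go down onto the face.

```bash

python3 -m inch '[{"tx":0,"ty":-0.03,"tz":0.05,"ax":0,"ay":0,"az":0,"jaw":0.5},{"tx":0,"ty":0,"tz":0,"ax":0,"ay":0,"az":0,"jaw":0.5}]'|grep -E 'force'
python3 f.py|head -2
python3 -m inch '[{"tx":0,"ty":0,"tz":0.05,"ax":0,"ay":0,"az":0,"jaw":0.5},{"tx":0,"ty":0,"tz":0,"ax":0,"ay":0,"az":0,"jaw":0.5}]'|grep -E 'force'
python3 f.py|head -3
```

```text
ft_force: [2.6, 1.9, 2.7]
F tool [-0.48 -5.03 -1.48  0.53 -0.13  0.01] sd [0.62 0.57 0.76]
slide face coords x,y,h [ 0.22 -0.51  0.64]
ft_force: [1.1, 0.4, 8.1]
F tool [-0.68 -4.37 -6.19  0.55 -0.16  0.01] sd [0.25 0.3  0.25]
slide face coords x,y,h [ 0.15 -0.5   0.41]
t 19.25 pos [583.4 162.7  65.7] shift cm in current tool [-0.05  0.02  0.04] in target tool [-0.05  0.02  0.04] turn deg [-0.07  0.    0.05] F [0.  0.8 7.3] w 59.3
```

```bash

python3 -m inch '[{"tx":0,"ty":-0.02,"tz":-0.015,"ax":0,"ay":0,"az":0,"jaw":0.5},{"tx":0,"ty":0,"tz":0,"ax":0,"ay":0,"az":0,"jaw":0.5},{"tx":0,"ty":0,"tz":0,"ax":0,"ay":0,"az":0,"jaw":0.5}]'|grep -E 'force|width'
python3 f.py|head -3
python3 - <<'E'
from sl import *
for c in ('side','top'):
    im,W=avg(c,8); slide(c,W)
    near=(abs(W[...,0]-578)<125)&(abs(W[...,1]-161)<125)&(W[...,2]>7)&(W[...,2]<18)
    r=rect(W[near][:,:2]); print('foot',np.round(r[0],1),np.round(r[1],1),round(r[2],2))
    v0,u0=(190,190) if c=='side' else (140,150)
    cv2.imwrite(f'pics/p_{c}.png',cv2.convertScaleAbs(cv2.resize(im.clip(0,255).astype(np.uint8)[v0:v0+95,u0:u0+66,::-1],None,fx=6,fy=6,interpolation=cv2.INTER_CUBIC),alpha=1.5))
cv2.imwrite('pics/p6.png',np.hstack([cv2.imread('pics/p_side.png'),cv2.imread('pics/p_top.png')]))
E
```

```text
ft_force: [0.6, 0.1, 6.1]
width: 59.8
F tool [-0.18 -4.59 -4.94  0.54 -0.08  0.01] sd [0.5  0.49 0.6 ]
slide face coords x,y,h [ 0.2  -0.51  0.42]
t 19.88 pos [583.4 162.7  65.7] shift cm in current tool [-0.05  0.02  0.04] in target tool [-0.05  0.02  0.04] turn deg [-0.05  0.    0.06] F [1.6 0.4 6.4] w 59.7
side 316 top-plane offset from expected(3): 1.84 slope deg x,y [-0.23 -1.01]
  rect [ 2.5 -0.4] [88.8 68.2] 4.3 x pct [-41.9  45. ] y [-29.4  30.7]
  upper part y pct [-27.9  30.6]
foot [578.7 162.4] [150.1 128.9] 22.84
top 340 top-plane offset from expected(3): 2.48 slope deg x,y [-0.21  0.06]
  rect [2.6 2. ] [65.7 87. ] 82.1 x pct [-39.6  43.3] y [-29.3  29.4]
  upper part y pct [-29.2  29.5]
foot [585.  163.6] [132.6 130.1] 22.52
```

View pics/p6.png

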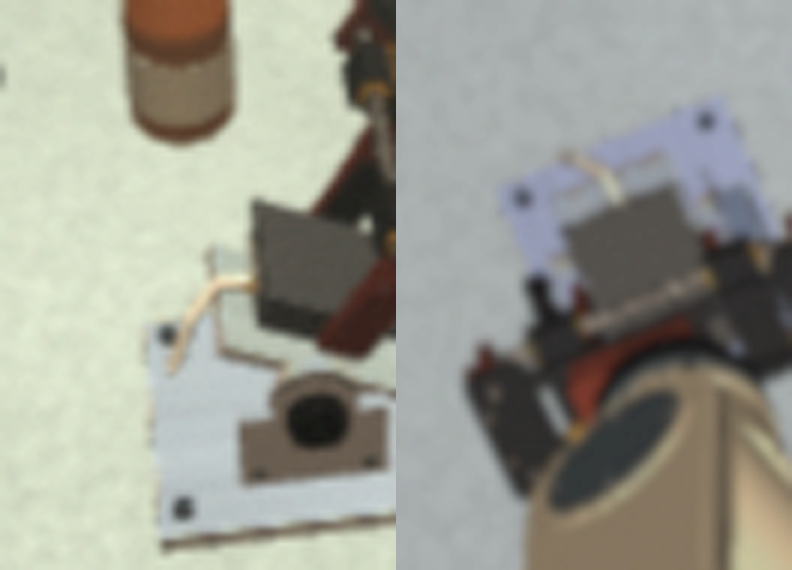

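The slide lies flush on the chuck: (310,255) in the left crop and (635,245) in the right one. The stage foot has not moved. Handing in.

```bash
python3 -c "
from h import *
print(ctrl.close_job(), get_obs()['ft_force'], get_obs()['t'])"
```

```text
the job is handed in; nothing more can be done
the job is handed in; nothing more can be done
```

I laid the slide on the chuck face, lower short edge against the stop pins, and handed the job in at about t = 21 s, still gripping and pressing lightly.

**Last checks**
- **Grip:** opening 59.7 mm, so the slide is held across its 60 mm width.
- **Press:** about 5–6 N along the tool onto the face. Part of that may be friction at the pins. The peak during touchdown was about 7 N.
- **Stops:** about 5 N against the pins, felt as a clear force rise. At contact the slide's centre was within 0.5 mm of the face centre along the slope.
- **Centring:** about 0.5 mm off across the chuck by the arm's own reading. The two cameras agree with that to within about 1 mm.
- **Fit:** I set a tilt of 29.5° and a yaw of 22.8°, and the moments put the pressure near the middle of the face.
- **Stage and bench:** the side camera puts the stage foot where it was. I did not re-measure the chuck tilt under the slide, or the other things on the bench after the move, but no contact with any of them was felt.

**What disagreed**
- The real fingertips were about 35 mm behind the reported tool point. The first close was therefore on air above the slide, with no contact. I measured the offset by camera and corrected for it.
- The side camera read about 1° of cross-slope on the slide. The top camera read about 0°, so I put the difference down to camera noise.
- The last top-camera fit of the stage foot was off (132.6 mm long instead of 150), because the arm hid part of it.

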